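Swing the card terminal's plate home on its counter mount and lock it

TASK

The card terminal's base plate has been left loose and askew on its counter mount. Slide the plate away from you until its notched corner bears on the round post, then push gently on the opposite corner so that the plate turns about the post and its edge goes under the keeper as far as the stop lets it; last, press the keeper's black lock knob fully down so that its pin drops through the plate's slot. Move the plate only by pushing on its edges, flat on the mount and with no more force than a firm fingertip (stay below 15 N), do not touch the terminal itself, and leave the other things on the counter where they are.

Things in the scene. Friction and masses are not known exactly. Their poses are not given: they have to be found in the camera images.
- mount: Dark steel base plate screwed to the counter, top at z = 10 mm. Origin: on the axis of the post at its far left corner, at counter level. x points away from the robot (yawed up to 0.22 rad), y to the left, z up. In this frame the base covers x -170..+28 mm, y -217..+33 mm.
- post (a point): Point on the axis of the steel post at the mount's far left corner, 14 mm above the counter. The post's neck is 12 mm in diameter; its head is 22 mm across, from z = 21.5 to 27.5 mm, and overhangs the plate's notch when the plate bears on the neck.
- keeper_mean (a point): Where the plate's right edge would meet the keeper's round stop, were the keeper screwed down mid-way in its slots. Keeper: fixed steel block at the mount's right edge, 44 mm along x, with a 10 mm stop pin under a roof (z 21 to 26 mm), open towards the plate. It really sits up to 14 mm to either side along the mount's y, unmeasured: feel for it. So the plate's home angle is up to 0.1 rad either way from square.
- knob_mean (a point): On the mount: centre of the raised top (z = 60 mm) of the keeper's lock knob, were the keeper mid-way; it really sits up to 14 mm to either side along the mount's y, with the keeper. Black knob 24 mm across on a 27 mm steel barrel. It stands above the plate's slot (not always mid-length) once the plate bears on the stop; with the plate more than about 2 mm short its pin meets solid plate.
- plate: Loose aluminium plate, 204x170x8 mm, underside on the mount at z = 10 mm, with the terminal on it. Origin: point at its notched far left corner, at the underside, that lies on the post's axis when both notch faces bear on the post. Axes as the mount's when square. It covers x -192..+12, y -158..+12 mm, less the notch x > -6, y > -6 mm. Starts turned 0.26 to 0.38 rad clockwise, 14 to 27 mm short of the post.
- push_corner (a point): The plate's near right corner, opposite the notch, at mid thickness (plate frame x -192, y -158 mm). Push on the near edge (x = -192 mm) 15 to 25 mm left of this corner. When home the near edge overhangs the mount by 22 mm, so there is room in front of it down to the counter.
- balance (a point): Point of the plate's top about above the centre of mass of plate and terminal (plate frame x -93, y -62 mm); pushed in line with it the plate slides without turning. Together 0.7 to 1.2 kg; it glides easily (sliding takes 1 to 6 N); it stays where it is left.
- slot (a point): Centre of the plate's slot at its top face, 40 mm long along the plate's x and 11.5 mm wide along its y, right through; at (-145, -130) mm in the plate's frame. The lock's pin goes through it.
- terminal: Dark card terminal, 149x75x64 mm, fixed on the plate in its cradle, top up to 82 mm above the counter. Origin: middle of its underside, at (-92, -50, 8) mm in the plate's frame; its long axis lies along the plate's x. Not to be touched.
- lock (a joint): Travel in m of the lock knob and its tapered pin (9 mm in diameter), straight down: 0 = raised (knob top 60 mm above the counter), 0.009 = fully down (knob top at 51 mm). It moves under about 4 N and stays where it is left. If the plate is not home the pin stops on the plate after 2 mm.
- till_roll: spare white paper till roll standing on end, 53 mm across, 57 mm tall; bystander, origin at the middle of its underside, to be left alone
- bell: counter service bell, 80 mm across, 58 mm tall; bystander, origin at the middle of its underside, to be left alone
- espresso_cup: small espresso cup with a handle, 60x87x56 mm; bystander, origin at the middle of its underside, to be left alone
- honey_jar: honey jar with a screw lid, 65 mm across, 84 mm tall; bystander, origin at the middle of its underside, to be left alone
- paper_cup: empty paper cup, 82 mm across, 92 mm tall; bystander, origin at the middle of its underside, to be left alone

How it is judged:
By the outcome, as a careful person would: the job done as asked, in the order asked, and still so for the second after the job is handed in, with the robot touching nothing.
It also fails if it takes over 72 s, if anything falls off the work surface, if the arm or the gripper's body presses on something with over 40 N, if the wrist force passes 120 N, or if a joint passes its speed limit or range.

ROBOT

A 6-joint arm with a two-finger parallel gripper is mounted at the origin on a cart in front of the work surface, level with it; the furniture and walls round the work are solid. World frame = base frame: x ahead of the robot, y to its left, z up, the work surface at z = 0. Lengths are in m, angles in rad, forces in N, time in s.
With the tool pointing down it reaches from about 0.25 to 0.775 m from the base axis. Payload 4 kg.
Tool frame: the origin (TCP) lies at the centre of the arm's flange, where the gripper is bolted on; the fingertips stand 199 mm ahead of it and the grasp point (between the pads) lies 180 mm ahead of it (robot.tcp_to_tips is the z of the fingertips in the tool frame, in m); z points along the fingers, y is the line along which they close (so a half turn about z gives the same grasp; the last joint's range is limited). The gripper opens to 94 mm and grips with 3 to 60 N. Pads are 16 mm wide; open, the fingers measure 119 mm over their backs; the gripper's body (75 mm by 177 mm) begins 78 mm behind the grasp point.
Start: joints at [1.119, 0.087, 1.371, -0, 1.684, -0.103], TCP at [0.188, 0.517, 0.405] pointing down, gripper open.
Joint ranges: [-3.1, 3.1], [-0.76, 2.03], [0.27, 2.55], [-1.08, 4.22], [0.17, 2.65], [-2.57, 2.57]. Speed limits (rad/s): [2.79, 2.79, 3.14, 3.14, 3.14, 3.14].

INTERFACE

Orientations are given as [roll, pitch, yaw] about the fixed x, y, z axes, in that order (R = Rz(yaw) Ry(pitch) Rx(roll)).
In Python, from bench import robot gives the robot as it stands.
- The arm moves only by the tool play_rows, never from a script. Its arguments are lists of equal length, an entry for each row: "translation": the shift along the tool's x, y, z scaled (see below), a list of three; "twist": the turn, a rotation vector about the tool's x, y, z scaled (see below), a list of three; "gripper": the opening, from -1 (shut) to 1 (fully open). A call has 1 to 8 rows; each row shifts and turns the commanded pose from where the row before left it, along the tool's axes as they then stand; what a row does not reach is not made up. The controller multiplies each number of a shift by 0.04 m and each number of a turn by 0.1 rad. A row lasts 1/10 s, in which the tool goes at most 50 mm and 8.59 degrees, less where a joint would pass 70% of its speed; a pose out of reach is approached as far as the arm can. A call with a number of a shift or a turn outside -1 to 1 is refused whole. A call with a gripper value outside its range is refused whole. The fingers move at their own pace and stop on an object; the grip force is fixed at half the most. Time passes only in rows, so rows that do not move let the fingers close. It gives the time, the measured TCP pose, the force, the opening and the grip force at its end, in the units of the state.
- robot.get_obs(): the state, without advancing time (a new reading comes with each control period).
- robot.snapshot(name): name is "scene" or "side" or "wrist"; returns the picture (480x640x3 uint8, red, green, blue); there is no depth.
- robot.camera_model(name): a dict with "camera_matrix" (3x3 intrinsics, pixels), "rvec" (rotation vector, rad) and "tvec" (3), from world to camera coordinates, as OpenCV has them. Camera axes: x right, y down, z forward; pixel columns grow to the right and rows downward; lengths in m; the calibration is good to about 2 mm. A picture is of the moment at which its call begins: read the wrist's pose just before it. camera_model takes no time and is no camera call; for the wrist camera it gives the pose at the moment of the call.
- robot.close_job(): hands the job in; it is judged then, once.
Trained networks look in the newest picture that a camera, given by its name, has taken for a name from the list of things; names that differ only in an ending like _2 or _b are one class to them, and where a whole thing is asked for, a point or a joint stands for the part that bears it (a point fixed in the world has none). Each returns a list of dicts, best first, with "score" (0 to 1); they miss things now and then, are a little off and sometimes report something else, mostly with a low value. They report only what shows in the picture. A call takes as long as a camera call.
- robot.recognise(name, camera): "centre" ([x, y, z] in m, in world coordinates, good to about 4 mm: the middle of the surface that is visible of it).
- robot.spot_point(name, camera): "centre" ([x, y, z] in m, in world coordinates, good to about 4 mm: a listed point, or the origin of a listed thing).
The state is a dict: "time": time; "joint_positions": joint angles; "qvel": joint speeds; "joint_torque": joint torques, N m; "tool_pos": TCP position; "ee_rot": TCP orientation; "wrist_force": force on the tool from outside, world axes, zero at the start; "wrist_torque": the same for the moment, N m; "width": finger opening in m; "finger_force": force on a finger pad.
Only numpy, scipy, OpenCV 4.12 (cv2) and the standard library are available. Lean on these libraries where they do the work, as an engineer would, in place of code of your own. Each camera call takes 0.05 s, during which the arm holds its last target. There are 200 camera calls.

## Working session

There is one attempt and no reset: what is moved stays moved. The work goes in short steps, Python scripts to look and compute and a tool call to move; the robot and the scene stay as the last step left them, time stands still between calls to the robot, and variables do not carry over. Pictures are saved under pics/ and viewed, at most 10 in all, crops included, and the job is handed in when it is done.

Besides the shell and the picture viewer there is one more tool, called in YAML: its name, and indented under it one key for each argument. play_rows: Moves the arm, as the interface text tells. Its arguments: {"type":"object","properties":{"translation":{"type":"array","items":{"type":"array","items":{"type":"number","minimum":-1,"maximum":1}}},"twist":{"type":"array","items":{"type":"array","items":{"type":"number","minimum":-1,"maximum":1}}},"gripper":{"type":"array","items":{"type":"number"}}},"required":["translation","twist","gripper"]}

```bash
mkdir -p pics; cat > h.py <<'E'
from bench import robot
import numpy as np, cv2
def look(cams=("scene","side"),names=("post","keeper_mean","knob_mean","push_corner","balance","slot","terminal","plate","mount")):
    for c in cams:
        im=robot.snapshot(c)
        for n in names:
            r=robot.spot_point(n,c)
            print(c,n,[(np.round(d["centre"],4).tolist(),round(d["score"],2)) for d in r[:2]])
def save(c,f):
    cv2.imwrite("pics/"+f,robot.snapshot(c)[:,:,::-1])
E
python3 - <<'E'
from h import *
save("scene","a.png");save("side","b.png")
look()
look(("scene",),("till_roll","bell","espresso_cup","honey_jar","paper_cup"))
o=robot.get_obs();print({k:np.round(v,3).tolist() for k,v in o.items()})
E
```

```text
scene post [([0.7477, 0.1931, 0.0145], 0.73)]
scene keeper_mean [([0.628, 0.0145, 0.0152], 0.91)]
scene knob_mean []
scene push_corner [([0.5076, 0.064, 0.0096], 0.89)]
scene balance [([0.621, 0.1499, 0.0176], 0.82), ([0.7515, 0.1931, 0.0163], 0.61)]
scene slot [([0.5627, 0.0859, 0.0173], 0.64)]
scene terminal [([0.6235, 0.1572, 0.0157], 0.76)]
scene plate [([0.7243, 0.1852, 0.0112], 0.81), ([0.5058, 0.0663, 0.0102], 0.19)]
scene mount [([0.7511, 0.1933, 0.0017], 0.86)]
side post [([0.7525, 0.1952, 0.0126], 0.72)]
side keeper_mean [([0.6281, 0.0127, 0.0188], 0.8)]
side knob_mean []
side push_corner [([0.5115, 0.0636, 0.015], 0.71)]
side balance [([0.6232, 0.1405, 0.0162], 0.62), ([0.4858, -0.1918, 0.0014], 0.52)]
side slot [([0.5651, 0.0788, 0.0211], 0.94)]
side terminal [([0.6235, 0.1561, 0.0187], 0.85), ([0.7512, -0.1645, 0.0012], 0.51)]
side plate [([0.7198, 0.1905, 0.0088], 0.8), ([0.5142, 0.064, 0.0133], 0.16)]
side mount [([0.7494, 0.1968, -0.0033], 0.95)]
scene till_roll [([0.4915, -0.1917, 0.0008], 0.97), ([0.7222, 0.1838, 0.0098], 0.29)]
scene bell [([0.4436, -0.2659, -0.0019], 0.84)]
scene espresso_cup [([0.4802, 0.3508, 0.0003], 0.63), ([0.623, 0.1468, 0.0154], 0.23)]
scene honey_jar [([0.5841, 0.3632, 0.0012], 0.83)]
scene paper_cup [([0.7561, -0.164, 0.0006], 0.76), ([0.7236, 0.1844, 0.0132], 0.34)]
{'time': 1.4, 'joint_positions': [1.119, 0.087, 1.371, 0.0, 1.684, -0.103], 'qvel': [0.002, 0.001, 0.001, -0.001, 0.002, 0.001], 'joint_torque': [-0.0, -34.004, -30.259, 0.072, 0.024, 0.0], 'tool_pos': [0.188, 0.517, 0.405], 'ee_rot': [3.141, 0.0, 2.793], 'wrist_force': [-0.724, -0.388, -0.386], 'wrist_torque': [-0.02, -0.015, -0.015], 'finger_force': 0.0, 'width': 0.094}
```

View pics/a.png

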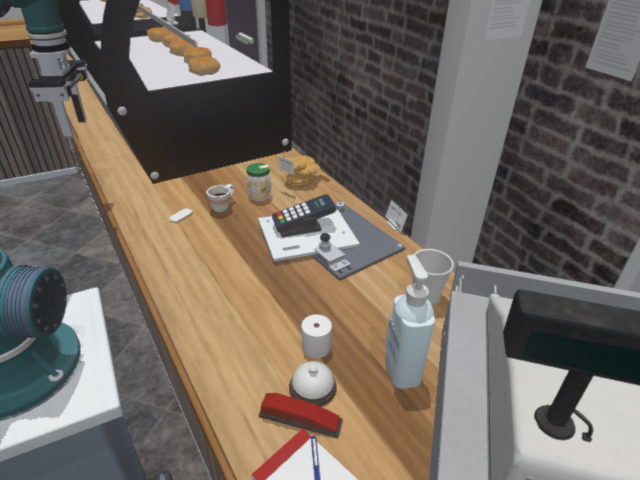

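View pics/b.png

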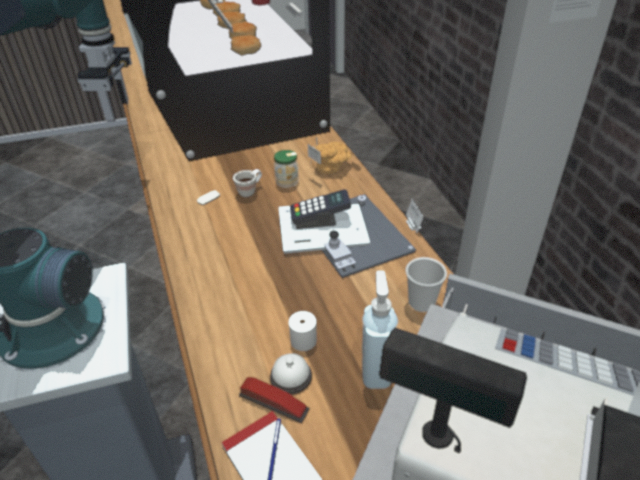

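The pictures match the network's points. The plate is light, around (305,232) in the scene view, and lies clockwise of the dark mount. The post is at about (340,207) and the knob at (325,238). I'll move behind the near edge and look with the wrist camera.

play_rows:
  translation:
    - [-0.83,-0.48,0]
    - [-0.83,-0.48,0]
    - [-0.83,-0.48,0]
    - [-0.83,-0.48,0]
    - [-0.83,-0.48,0]
    - [-0.83,-0.48,0]
    - [-0.83,-0.48,0]
    - [-0.83,-0.48,0]
  twist:
    - [0,0,0]
    - [0,0,0]
    - [0,0,0]
    - [0,0,0]
    - [0,0,0]
    - [0,0,0]
    - [0,0,0]
    - [0,0,0]
  gripper: [1,1,1,1,1,1,1,1]

```text
time: 2.2
tool_pos: [0.3858, 0.2804, 0.4049]
ee_rot: [3.141, 0.0, 2.793]
wrist_force: [0.3, 0.8, 0.4]
width: 0.0942
finger_force: 0.0
```

play_rows:
  translation:
    - [-0.83,-0.48,0]
    - [-0.83,-0.48,0]
    - [-0.83,-0.48,0]
    - [-0.83,-0.48,0]
    - [0,0,0]
    - [0,0,0]
    - [0,0,0]
    - [0,0,0]
  twist:
    - [0,0,0]
    - [0,0,0]
    - [0,0,0]
    - [0,0,0]
    - [0,0,-0.95]
    - [0,0,-0.95]
    - [0,0,0]
    - [0,0,0]
  gripper: [1,1,1,1,1,1,1,1]

```text
time: 3.0
tool_pos: [0.4836, 0.1642, 0.4047]
ee_rot: [3.141, 0.0, 2.981]
wrist_force: [-0.1, 0.7, 0.7]
width: 0.0941
finger_force: 0.0
```

```bash
python3 - <<'E'
from h import *
save("wrist","c.png")
look(("wrist",))
o=robot.get_obs();print({k:np.round(o[k],4).tolist() for k in("time","tool_pos","ee_rot","wrist_force","width")})
E
```

```text
wrist post [([0.7501, 0.1951, 0.0138], 0.81)]
wrist keeper_mean []
wrist knob_mean [([0.622, 0.0438, 0.0622], 0.66), ([0.7494, 0.1944, 0.0149], 0.46)]
wrist push_corner [([0.5122, 0.0657, 0.0132], 0.62)]
wrist balance []
wrist slot [([0.5606, 0.0811, 0.0195], 0.79)]
wrist terminal [([0.6257, 0.1556, 0.0169], 0.8)]
wrist plate []
wrist mount []
{'time': 3.55, 'tool_pos': [0.4836, 0.1643, 0.4047], 'ee_rot': [3.1415, 0.0001, 2.9828], 'wrist_force': [0.0378, 1.2139, 0.1019], 'width': 0.0938}
```

View pics/c.png

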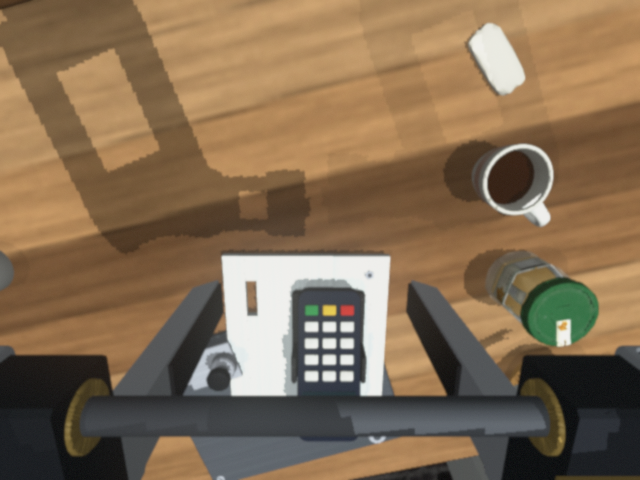

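The wrist view shows the plate's near edge from (222,254) to (391,258), the slot at (251,298), the knob at (219,378) and the post at (377,437). I'll convert these pixels to positions.

```bash
cat >> h.py <<'E'
def pix(c,u,v,z,m=None):
    m=m or robot.camera_model(c)
    R=cv2.Rodrigues(np.array(m["rvec"],float))[0];t=np.array(m["tvec"],float).ravel()
    C=-R.T@t; d=R.T@np.linalg.inv(np.array(m["camera_matrix"]))@np.array([u,v,1.])
    return C+d*(z-C[2])/d[2]
E
python3 - <<'E'
from h import *
for n,u,v,z in (("nr",222,255,.018),("nl",391,257,.018),("slot",251,298,.018),("knob",219,378,.06),("post",377,437,.0275)): print(n,pix("wrist",u,v,z).round(4))
nr=pix("wrist",222,255,.018);nl=pix("wrist",391,257,.018);d=nl-nr
yaw=np.arctan2(-d[0],d[1]);print(yaw,np.hypot(*d[:2]))
R=np.array([[np.cos(yaw),-np.sin(yaw)],[np.sin(yaw),np.cos(yaw)]])
org=((nr[:2]-R@[-.192,-.158])+(nl[:2]-R@[-.192,.012]))/2
post=np.array([.750,.1945])
print("org",org,"post in plate",R.T@(post-org),"midedge",org+R@[-.192,-.062])
E
```

```text
nr [0.5103 0.0654 0.018 ]
nl [0.5395 0.2336 0.018 ]
slot [0.5614 0.0846 0.018 ]
knob [0.6229 0.0462 0.06  ]
post [0.7511 0.1941 0.0275]
-0.1714751176413026 0.17071891540933976
org [0.72654164 0.18867477] post in plate [0.02212033 0.00974264] midedge [0.52677805 0.16034617]
```

play_rows:
  translation:
    - [0,0,1]
    - [0,0,1]
    - [0,0,1]
    - [0,0,1]
    - [0,0,0.7]
    - [0,0,0.25]
    - [-0.3,0,0]
    - [-0.2,0,0]
  twist:
    - [0,0,0]
    - [0,0,0]
    - [0,0,0]
    - [0,0,0]
    - [0,0,0]
    - [0,0,-0.0]
    - [0,0,0.1]
    - [0,0,0]
  gripper: [1,1,1,1,1,1,1,1]

```text
time: 4.35
tool_pos: [0.5052, 0.161, 0.2085]
ee_rot: [3.14, 0.004, 2.972]
wrist_force: [0.6, -0.2, 0.7]
width: 0.0938
finger_force: 0.0
```

play_rows:
  translation:
    - [-0.1,0,0]
    - [-0.05,0,0]
    - [-0.05,0,0]
    - [-0.05,0,0]
    - [0,0,0]
  twist:
    - [0,0,0]
    - [0,0,0]
    - [0,0,0]
    - [0,0,0]
    - [0,0,0]
  gripper: [1,1,1,1,1]

```text
time: 4.85
tool_pos: [0.5134, 0.1593, 0.2069]
ee_rot: [3.141, 0.0, 2.973]
wrist_force: [0.4, 0.4, -0.3]
width: 0.0943
finger_force: 0.0
```

play_rows:
  translation:
    - [-0.05,0,0]
    - [-0.05,0,0]
    - [-0.04,0.02,0]
    - [-0.04,0.02,0]
    - [-0.04,0.02,0]
    - [-0.04,0.02,0]
    - [-0.04,0.02,0]
  twist:
    - [0,0,0]
    - [0,0,0]
    - [0,0,0]
    - [0,0,0]
    - [0,0,0]
    - [0,0,0]
    - [0,0,0]
  gripper: [1,1,1,1,1,1,1]

```text
time: 5.55
tool_pos: [0.5258, 0.1612, 0.2064]
ee_rot: [-3.141, -0.0, 2.973]
wrist_force: [-1.5, -0.6, -0.3]
width: 0.0941
finger_force: 1.0
```

play_rows:
  translation:
    - [-0.04,0.02,0]
    - [-0.04,0.02,0]
    - [-0.04,0.02,0]
    - [-0.04,0.02,0]
  twist:
    - [0,0,0]
    - [0,0,0]
    - [0,0,0]
    - [0,0,0]
  gripper: [1,1,1,1]

```text
time: 5.95
tool_pos: [0.5327, 0.1634, 0.2066]
ee_rot: [3.141, -0.0, 2.973]
wrist_force: [-2.2, -1.2, -0.1]
width: 0.0942
finger_force: 0.9
```

```bash
python3 - <<'E'
from h import *
save("wrist","d.png")
look(("wrist","scene"),("slot","push_corner","post","plate"))
print(robot.get_obs()["wrist_force"],robot.get_obs()["time"])
E
```

```text
wrist slot [([0.5767, 0.0861, 0.0208], 0.57)]
wrist push_corner [([0.5273, 0.0747, 0.0144], 0.95)]
wrist post []
wrist plate []
scene slot [([0.5753, 0.0904, 0.018], 0.7), ([0.6268, 0.0115, 0.0184], 0.4)]
scene push_corner [([0.5242, 0.0695, 0.0108], 0.6)]
scene post [([0.7485, 0.1913, 0.0136], 0.81)]
scene plate [([0.7393, 0.1871, 0.013], 0.88)]
[-0.38294803  0.5585985   0.46881298] 6.5
```

View pics/d.png

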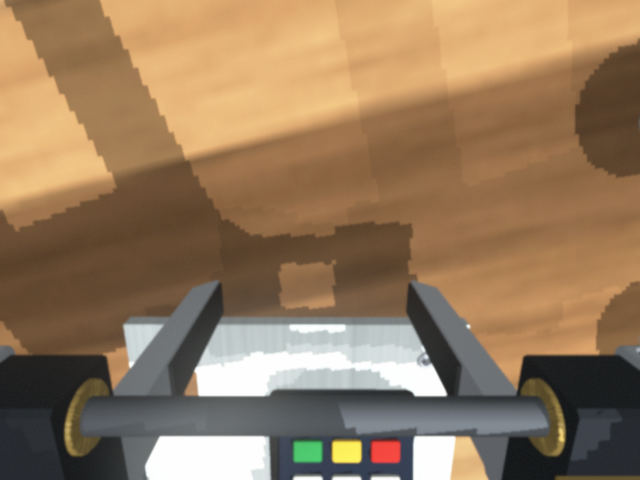

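The near edge runs level from (125,320) to (468,322), with both fingers bearing on it at about 2 N. The plate is sliding, so I'll work out where it is now.

```bash
cat >> h.py <<'E'
def plate(ur,vr,ul,vl,post=np.array([.7505,.1943])):
    nr=pix("wrist",ur,vr,.018);nl=pix("wrist",ul,vl,.018);d=nl-nr
    yaw=np.arctan2(-d[0],d[1])
    R=np.array([[np.cos(yaw),-np.sin(yaw)],[np.sin(yaw),np.cos(yaw)]])
    org=((nr[:2]-R@[-.192,-.158])+(nl[:2]-R@[-.192,.012]))/2
    print("yaw",yaw,"len",np.hypot(*d[:2]),"org",org,"post in plate",R.T@(post-org))
    p=robot.get_obs()["tool_pos"][:2];print("tool in plate",R.T@(p-org))
E
python3 - <<'E'
from h import *
plate(124,320,468,322)
E
```

```text
yaw -0.17559700553052565 len 0.16880733475098805 org [0.74216755 0.19118338] post in plate [0.00765986 0.00452434]
tool in plate [-0.20127004 -0.06400374]
```

play_rows:
  translation:
    - [-0.04,0.022,0]
    - [-0.04,0.022,0]
    - [-0.03,0.018,0]
    - [-0.025,0.015,0]
  twist:
    - [0,0,0]
    - [0,0,0]
    - [0,0,0]
    - [0,0,0]
  gripper: [1,1,1,1]

```text
time: 6.9
tool_pos: [0.5385, 0.1654, 0.2065]
ee_rot: [-3.141, -0.001, 2.973]
wrist_force: [-2.2, -0.5, -0.1]
width: 0.0939
finger_force: 1.1
```

play_rows:
  translation:
    - [-0.02,0.012,0]
    - [-0.02,0.012,0]
  twist:
    - [0,0,0]
    - [0,0,0]
  gripper: [1,1]

```text
time: 7.1
tool_pos: [0.5399, 0.166, 0.2064]
ee_rot: [-3.141, -0.002, 2.973]
wrist_force: [-3.8, -0.5, 2.0]
width: 0.094
finger_force: 2.0
```

play_rows:
  translation:
    - [-0.015,0.01,0]
    - [-0.015,0.01,0]
  twist:
    - [0,0,0]
    - [0,0,0]
  gripper: [1,1]

```text
time: 7.3
tool_pos: [0.5406, 0.1666, 0.2062]
ee_rot: [-3.14, -0.004, 2.973]
wrist_force: [-7.3, -1.6, 2.8]
width: 0.094
finger_force: 3.3
```

play_rows:
  translation:
    - [0.1,0,0]
    - [0.3,0,0]
    - [0,-0.5,0]
    - [0,-0.5,0]
    - [0,-0.5,0]
    - [0,-0.35,0]
    - [0,0,0]
    - [0,0,0]
  twist:
    - [0,0,0]
    - [0,0,0]
    - [0,0,0]
    - [0,0,0]
    - [0,0,0]
    - [0,0,0]
    - [0,0,0]
    - [0,0,0]
  gripper: [1,1,-1,-1,-1,-1,-1,-1]

```text
time: 8.1
tool_pos: [0.5133, 0.0966, 0.207]
ee_rot: [3.141, 0.001, 2.972]
wrist_force: [-0.0, 0.4, -0.1]
width: 0.0492
finger_force: 0.0
```

```bash
python3 - <<'E'
from h import *
save("wrist","e.png")
o=robot.get_obs();print({k:np.round(o[k],4).tolist() for k in("time","tool_pos","ee_rot","wrist_force","width")})
E
```

```text
{'time': 8.15, 'tool_pos': [0.5134, 0.0969, 0.2069], 'ee_rot': [3.1407, 0.0008, 2.9729], 'wrist_force': [1.1662, -0.7239, -0.3668], 'width': 0.0448}
```

View pics/e.png

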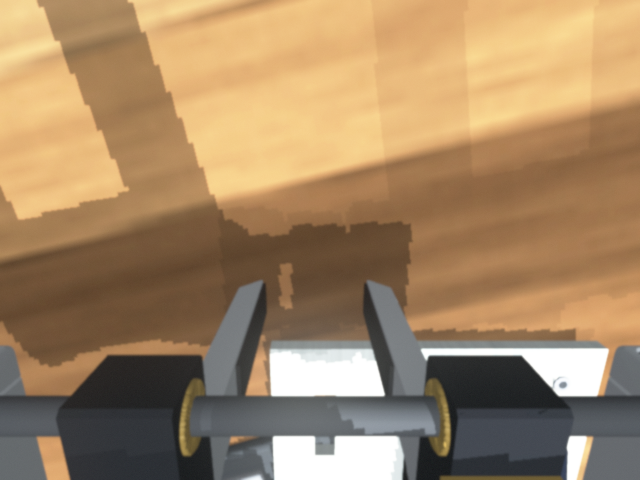

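The near edge's top line runs from (270,350) to (606,349), and the finger pair is left of the right corner as intended.

```bash
python3 - <<'E'
from h import *
plate(270,349.5,606.5,348.5)
E
```

```text
yaw -0.16613447712630444 len 0.16911515617861508 org [0.74975289 0.19430042] post in plate [0.00073689 0.00012313]
tool in plate [-0.21700087 -0.13515311]
```

play_rows:
  translation:
    - [0,-0.07,0]
    - [-0.1,0,0]
    - [-0.1,0,0]
    - [-0.08,0,0]
    - [-0.05,0,0]
    - [-0.04,0,0]
    - [-0.04,0,0]
  twist:
    - [0,0,0]
    - [0,0,0]
    - [0,0,0]
    - [0,0,0]
    - [0,0,0]
    - [0,0,0]
    - [0,0,0]
  gripper: [-1,-1,-1,-1,-1,-1,-1]

```text
time: 8.85
tool_pos: [0.5282, 0.0909, 0.2061]
ee_rot: [-3.141, -0.004, 2.973]
wrist_force: [-5.3, -0.2, 1.4]
width: 0.0004
finger_force: 2.5
```

play_rows:
  translation:
    - [-0.03,0,0]
    - [-0.05,-0.05,0]
    - [-0.07,-0.1,0]
    - [-0.07,-0.1,0]
  twist:
    - [0,0,0]
    - [0,0,-0.1]
    - [0,0,-0.2]
    - [0,0,-0.2]
  gripper: [-1,-1,-1,-1]

```text
time: 9.25
tool_pos: [0.5348, 0.0794, 0.2058]
ee_rot: [-3.14, -0.006, 3.024]
wrist_force: [-6.1, -1.5, 1.2]
width: 0.0
finger_force: 2.7
```

play_rows:
  translation:
    - [-0.068,-0.1,0]
    - [-0.068,-0.1,0]
    - [-0.068,-0.1,0]
    - [-0.068,-0.1,0]
  twist:
    - [0,0,-0.2]
    - [0,0,-0.2]
    - [0,0,-0.2]
    - [0,0,-0.2]
  gripper: [-1,-1,-1,-1]

```text
time: 9.65
tool_pos: [0.5446, 0.0623, 0.2058]
ee_rot: [-3.14, -0.004, 3.104]
wrist_force: [-4.0, -1.4, 0.7]
width: 0.0005
finger_force: 2.3
```

```bash
python3 - <<'E'
from h import *
save("wrist","f.png");save("scene","f2.png")
look(("wrist","scene"),("slot","push_corner","plate","terminal"))
o=robot.get_obs();print({k:np.round(o[k],4).tolist() for k in("time","tool_pos","ee_rot","wrist_force","width")})
E
```

```text
wrist slot []
wrist push_corner [([0.5556, 0.0422, 0.0161], 0.74)]
wrist plate []
wrist terminal []
scene slot [([0.6049, 0.0687, 0.0149], 0.94), ([0.4441, -0.2699, 0.0007], 0.34)]
scene push_corner [([0.5509, 0.0387, 0.0139], 0.85), ([0.4811, 0.3491, -0.0013], 0.18)]
scene plate [([0.746, 0.1913, 0.0134], 0.74)]
scene terminal [([0.6564, 0.1514, 0.0136], 0.65)]
{'time': 10.25, 'tool_pos': [0.5448, 0.0626, 0.2059], 'ee_rot': [-3.1405, -0.0028, 3.1026], 'wrist_force': [-5.4835, -1.9622, -0.738], 'width': 0.0004}
```

View pics/f.png

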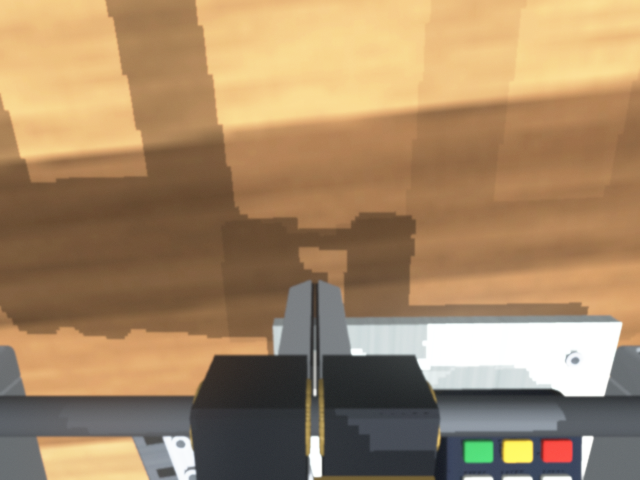

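The fingers bear on the near edge left of the corner at (275,325), and the left corner is at (620,325). I'll check the pose.

```bash
python3 - <<'E'
from h import *
plate(275,325,620,324.5)
E
```

```text
yaw -0.03685350239900348 len 0.1685232698448864 org [0.75172199 0.19252359] post in plate [-0.00128661  0.00173018]
tool in plate [-0.20195666 -0.13743189]
```

play_rows:
  translation:
    - [-0.068,-0.1,0]
    - [-0.068,-0.1,0]
    - [-0.068,-0.1,0]
    - [-0.068,-0.1,0]
  twist:
    - [0,0,-0.2]
    - [0,0,-0.2]
    - [0,0,-0.2]
    - [0,0,-0.2]
  gripper: [-1,-1,-1,-1]

```text
time: 10.65
tool_pos: [0.5565, 0.0464, 0.2064]
ee_rot: [3.142, -0.0, -3.099]
wrist_force: [-2.7, -1.5, -1.6]
width: 0.0008
finger_force: 1.7
```

play_rows:
  translation:
    - [-0.034,-0.05,0]
    - [-0.034,-0.05,0]
    - [-0.034,-0.05,0]
    - [-0.034,-0.05,0]
  twist:
    - [0,0,-0.1]
    - [0,0,-0.1]
    - [0,0,-0.1]
    - [0,0,-0.1]
  gripper: [-1,-1,-1,-1]

```text
time: 11.05
tool_pos: [0.5626, 0.039, 0.2069]
ee_rot: [3.141, 0.001, -3.06]
wrist_force: [-2.1, -1.5, -1.2]
width: 0.0003
finger_force: 1.2
```

play_rows:
  translation:
    - [-0.034,-0.05,0]
    - [-0.034,-0.05,0]
  twist:
    - [0,0,-0.1]
    - [0,0,-0.1]
  gripper: [-1,-1]

```text
time: 11.25
tool_pos: [0.5656, 0.0353, 0.207]
ee_rot: [3.141, 0.001, -3.039]
wrist_force: [-2.0, -0.4, -0.6]
width: 0.0006
finger_force: 0.9
```

play_rows:
  translation:
    - [-0.034,-0.05,0]
    - [-0.034,-0.05,0]
  twist:
    - [0,0,-0.1]
    - [0,0,-0.1]
  gripper: [-1,-1]

```text
time: 11.45
tool_pos: [0.5688, 0.0316, 0.207]
ee_rot: [3.141, 0.001, -3.02]
wrist_force: [-1.0, 0.8, -0.0]
width: 0.0008
finger_force: 0.7
```

play_rows:
  translation:
    - [-0.034,-0.05,0]
    - [-0.034,-0.05,0]
  twist:
    - [0,0,-0.1]
    - [0,0,-0.1]
  gripper: [-1,-1]

```text
time: 11.65
tool_pos: [0.5712, 0.0281, 0.2066]
ee_rot: [3.14, -0.002, -2.999]
wrist_force: [-5.2, 2.4, 1.9]
width: 0.0001
finger_force: 2.7
```

play_rows:
  translation:
    - [-0.034,-0.05,0]
    - [-0.034,-0.05,0]
  twist:
    - [0,0,-0.1]
    - [0,0,-0.1]
  gripper: [-1,-1]

```text
time: 11.85
tool_pos: [0.5731, 0.0248, 0.2058]
ee_rot: [3.138, -0.008, -2.979]
wrist_force: [-10.1, 2.8, 1.9]
width: 0.0005
finger_force: 4.9
```

```bash
python3 - <<'E'
from h import *
cv2.imwrite("pics/g.png",cv2.resize(robot.snapshot("scene")[160:310,220:420,::-1],(800,600),interpolation=cv2.INTER_CUBIC))
look(("scene","side"),("slot","push_corner","plate","knob_mean"))
o=robot.get_obs();print({k:np.round(o[k],4).tolist() for k in("time","tool_pos","ee_rot","wrist_force","width")})
E
```

```text
scene slot [([0.631, 0.0422, 0.0168], 0.64)]
scene push_corner [([0.5826, 0.0062, 0.0108], 0.9)]
scene plate [([0.7476, 0.189, 0.013], 0.65), ([0.6635, 0.132, 0.015], 0.22)]
scene knob_mean [([0.6304, 0.0439, 0.0187], 0.44)]
side slot [([0.6278, 0.0395, 0.0207], 0.94)]
side push_corner [([0.5861, 0.0078, 0.0138], 0.8)]
side plate [([0.746, 0.1926, 0.0104], 0.6)]
side knob_mean []
{'time': 12.4, 'tool_pos': [0.5731, 0.0247, 0.2057], 'ee_rot': [3.1394, -0.0074, -2.9798], 'wrist_force': [-8.357, 0.4449, 2.5622], 'width': 0.0003}
```

View pics/g.png

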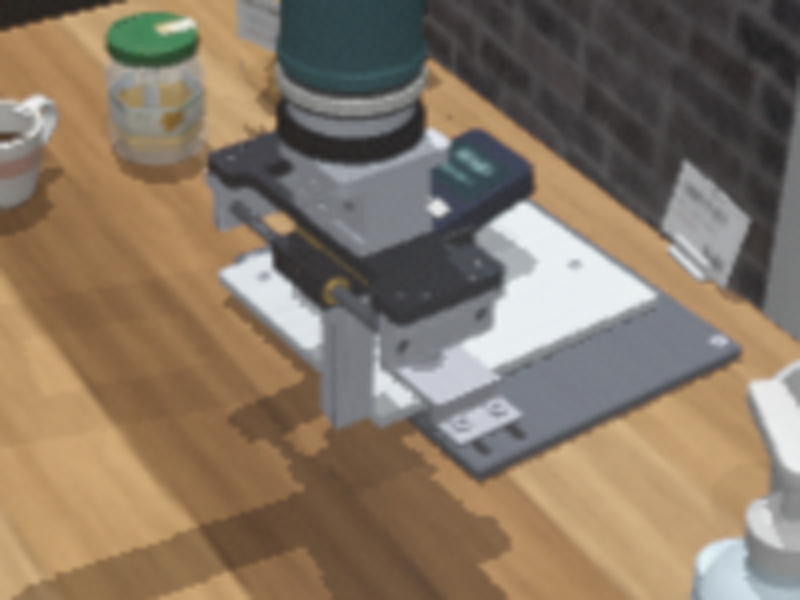

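Force jumped to about 10 N and the plate stopped turning: its edge is under the keeper at the crop's (440,385), against the stop. I'll back off, rise and look at the knob and slot.

play_rows:
  translation:
    - [-0.01,0,0]
    - [0.1,0,0]
    - [0.4,0,0]
    - [0.8,0.0,-0.5]
    - [0.8,0,-0.9]
    - [0.6,0.4,-1]
    - [0,0.4,-1]
    - [0,0,0]
  twist:
    - [0,0,0]
    - [0,0,0]
    - [0,0,0]
    - [0,0,0]
    - [0,0,0]
    - [0,0,0]
    - [0,0,0]
    - [0,0,0]
  gripper: [-1,-1,-1,-1,-1,-1,-1,-1]

```text
time: 13.2
tool_pos: [0.4645, 0.0395, 0.3507]
ee_rot: [-3.139, 0.018, -2.979]
wrist_force: [1.1, -0.5, 0.8]
width: 0.0005
finger_force: 0.0
```

```bash
python3 - <<'E'
from h import *
save("wrist","i.png")
look(("wrist",),("knob_mean","post","push_corner","keeper_mean"))
print([ (np.round(d["centre"],4),d["score"]) for d in robot.recognise("lock","wrist")[:2]])
o=robot.get_obs();print({k:np.round(o[k],4).tolist() for k in("time","tool_pos","ee_rot","wrist_force","width")})
E
```

```text
wrist knob_mean []
wrist post []
wrist push_corner [([0.5855, 0.0174, 0.0174], 0.81)]
wrist keeper_mean []
[]
{'time': 13.55, 'tool_pos': [0.4635, 0.0384, 0.3409], 'ee_rot': [3.141, -0.0029, -2.9809], 'wrist_force': [0.7154, 0.4482, -0.2078], 'width': 0.0007}
```

View pics/i.png

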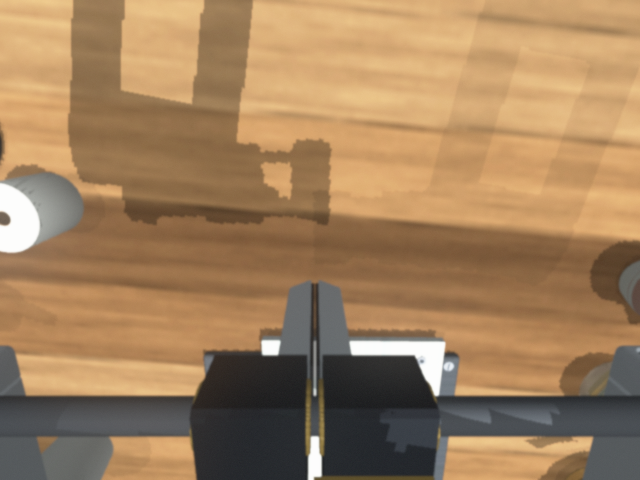

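The knob is hidden by the fingers here. The plate's near edge runs from (262,342) to (445,341). I'll take the knob from the two fixed cameras, which now have a clear view.

```bash
python3 - <<'E'
from h import *
plate(261.5,342.5,444.5,341.5)
ims=[]
for c,(u0,v0) in (("scene",(275,205)),("side",(285,205))):
    im=robot.snapshot(c)[v0:v0+75,u0:u0+100,::-1]
    ims.append(cv2.resize(im,(400,300),interpolation=cv2.INTER_CUBIC))
    print(c,[(np.round(d["centre"],4).tolist(),round(d["score"],2)) for d in robot.recognise("lock",c)[:2]],[(np.round(d["centre"],4).tolist(),round(d["score"],2)) for d in robot.spot_point("knob_mean",c)[:2]])
cv2.imwrite("pics/j.png",np.hstack(ims))
E
```

```text
yaw 0.16664577137001974 len 0.16362891431730398 org [0.73527117 0.19207218] post in plate [ 0.0153874  -0.00032913]
tool in plate [-0.29345423 -0.10650767]
scene [([0.6243, 0.0381, 0.0572], 0.39)] []
side [([0.6237, 0.034, 0.0567], 0.49)] [([0.6263, 0.04, 0.0187], 0.47)]
```

View pics/j.png

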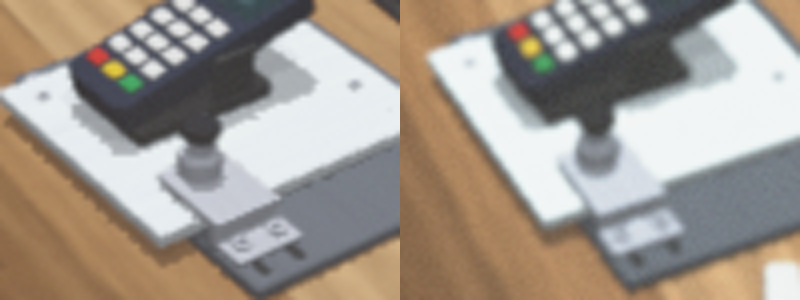

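Both crops show the plate under the keeper roof, with the black knob at (203,124) in the scene crop and (597,110) in the side crop. I'll compute its position.

```bash
python3 - <<'E'
from h import *
print(pix("scene",275+203/4,205+125/4,.06),pix("side",285+197/4,205+112/4,.06))
o=robot.get_obs();p=o["tool_pos"];y=o["ee_rot"][2];print(p,y)
for t in ([.6235,.0445],[.623,.042]):
    d=np.array(t)-p[:2];print(d@[np.cos(y),np.sin(y)]*25, d@[np.sin(y),-np.cos(y)]*25)
E
```

```text
[0.62497901 0.03877337 0.06      ] [0.62679939 0.04048679 0.06      ]
[0.46358133 0.03859186 0.3422485 ] -2.9805289386127276
-3.9699090281105027 -0.49535506450987704
-3.947547797118304 -0.5550415399336573
```

play_rows:
  translation:
    - [-0.8,-0.112,0]
    - [-0.8,-0.112,0]
    - [-0.8,-0.112,0]
    - [-0.8,-0.112,0]
    - [-0.8,-0.112,0]
    - [0,0,0.8]
    - [0,0,0.7]
    - [0,0,0.3]
  twist:
    - [0,0,0]
    - [0,0,0]
    - [0,0,0]
    - [0,0,0]
    - [0,0,0]
    - [0,0,0]
    - [0,0,0]
    - [0,0,0]
  gripper: [-1,-1,-1,-1,-1,-1,-1,-1]

```text
time: 14.65
tool_pos: [0.6245, 0.0422, 0.2668]
ee_rot: [3.14, -0.006, -2.98]
wrist_force: [-0.9, -0.1, -1.1]
width: 0.0007
finger_force: 0.0
```

play_rows:
  translation:
    - [0,0,0.03]
    - [0,0,0]
  twist:
    - [0,0,0]
    - [0,0,0]
  gripper: [-1,-1]

```text
time: 14.85
tool_pos: [0.6252, 0.0423, 0.2703]
ee_rot: [-3.141, 0.001, -2.98]
wrist_force: [0.4, -1.2, 0.1]
width: 0.0004
finger_force: 0.0
```

play_rows:
  translation:
    - [0,0,0.15]
    - [0,0,0.07]
    - [0,0,0.05]
    - [0,0,0.05]
    - [0,0,0.04]
    - [0,0,0]
  twist:
    - [0,0,0]
    - [0,0,0]
    - [0,0,0]
    - [0,0,0]
    - [0,0,0]
    - [0,0,0]
  gripper: [-1,-1,-1,-1,-1,-1]

```text
time: 15.45
tool_pos: [0.6251, 0.0422, 0.2556]
ee_rot: [-3.141, 0.001, -2.98]
wrist_force: [-0.7, 0.1, 1.9]
width: 0.0004
finger_force: 1.6
```

play_rows:
  translation:
    - [0,0,0.03]
    - [0,0,0.03]
    - [0,0,0]
  twist:
    - [0,0,0]
    - [0,0,0]
    - [0,0,0]
  gripper: [-1,-1,-1]

```text
time: 15.75
tool_pos: [0.6252, 0.0422, 0.2527]
ee_rot: [-3.142, 0.001, -2.98]
wrist_force: [0.1, 0.2, 3.5]
width: 0.0005
finger_force: 1.4
```

The knob is already more than 6 mm down, so the pin is in the slot. I'll press it to the end.

play_rows:
  translation:
    - [0,0,0.03]
    - [0,0,0.03]
    - [0,0,0.02]
    - [0,0,0]
  twist:
    - [0,0,0]
    - [0,0,0]
    - [0,0,0]
    - [0,0,0]
  gripper: [-1,-1,-1,-1]

```text
time: 16.15
tool_pos: [0.6252, 0.0423, 0.2505]
ee_rot: [-3.141, 0.001, -2.98]
wrist_force: [-1.1, -0.2, 6.9]
width: 0.0006
finger_force: 3.2
```

play_rows:
  translation:
    - [0,0,0.02]
    - [0,0,0.02]
    - [0,0,0]
  twist:
    - [0,0,0]
    - [0,0,0]
    - [0,0,0]
  gripper: [-1,-1,-1]

```text
time: 16.45
tool_pos: [0.6251, 0.0423, 0.2504]
ee_rot: [-3.141, 0.002, -2.98]
wrist_force: [-3.0, -0.2, 10.6]
width: 0.0004
finger_force: 5.7
```

play_rows:
  translation:
    - [0,0,0.02]
    - [0,0,0]
    - [0,0,-0.3]
    - [0,0,-0.8]
    - [0,0,-1]
    - [0,0,-1]
    - [0,0,0]
    - [0,0,0]
  twist:
    - [0,0,0]
    - [0,0,0]
    - [0,0,0]
    - [0,0,0]
    - [0,0,0]
    - [0,0,0]
    - [0,0,0]
    - [0,0,0]
  gripper: [-1,-1,-1,-1,-1,-1,-1,-1]

```text
time: 17.25
tool_pos: [0.6251, 0.0423, 0.3717]
ee_rot: [-3.141, 0.002, -2.98]
wrist_force: [0.2, 0.7, -0.5]
width: 0.0004
finger_force: 0.0
```

```bash
python3 - <<'E'
from h import *
ims=[]
for c,(u0,v0) in (("scene",(275,205)),("side",(285,205))):
    im=robot.snapshot(c)[v0:v0+75,u0:u0+100,::-1]
    ims.append(cv2.resize(im,(400,300),interpolation=cv2.INTER_CUBIC))
cv2.imwrite("pics/k.png",np.hstack(ims))
look(("side",),("slot","push_corner","plate"))
E
```

```text
side slot [([0.6296, 0.0402, 0.0219], 0.64)]
side push_corner [([0.5879, 0.0087, 0.0123], 0.89), ([0.4871, -0.1888, -0.002], 0.57)]
side plate [([0.742, 0.1927, 0.0094], 0.57), ([0.7506, 0.1941, -0.0005], 0.38)]
```

View pics/k.png

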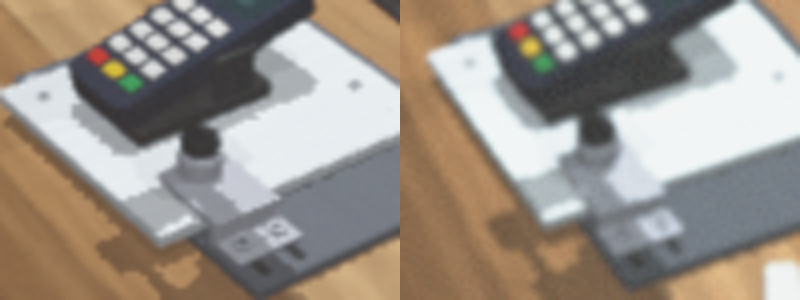

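The knob now sits lower on its barrel, at (200,140) in the scene crop against about (203,125) before. The plate hasn't moved, so I'm handing in.

```bash
python3 -c "
from bench import robot
print(robot.close_job())"
```

```text
the job is handed in; nothing more can be done
None
```

The plate is seated against the post and turned under the keeper to its stop, the lock knob is pressed fully down with its pin through the slot, and the job is handed in; force readings while pushing the plate peaked at about 10 N.

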